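Battery check in the spring-lever test fixture

TASK

Lay the loose phone battery flat in the blue-railed nest of the test fixture, with its light contact end towards the sliding black contact block, and let go of it. Then push the red pad of the spring-loaded lever down with the fingers until the lever is level (pointer in the green band: neither short of it nor down at its stop) and keep it there for two seconds or more; finish while still holding it level, without letting go. Leave the other things on the bench alone.

Things in the scene. Friction and masses are not known exactly. Their poses are not given: they have to be found in the camera images.
- battery: Black phone battery with a light contact strip at one end, loose, lying flat on the bench. 88 mm along its x, 37 mm along its y, 8 mm thick; origin at the centre of its underside, z up; the contact end is at +x. About 50 g. Grip it across its 37 mm width, near the middle.
- battery_contacts (a point): Point on the battery's centre line, 40 mm from its origin along its +x, 4 mm above its underside: the contact end.
- fixture: Grey base plate of the test fixture, 110 mm along x, 190 mm along y, 10 mm thick, fixed to the bench; origin at the centre of its underside, z up. Nest on its -y side, contact block in the middle, lever on its +y side.
- nest (a point): Centre of the nest's floor, 10 mm above the bench; axes as the fixture's. The seated battery has its origin here and its +x (contacts) along this +y. Four blue rails, 6 mm high and wide, inner faces at x = -20.5 and +20.5 mm, stand only at |y| = 28 to 46 mm: a 56 mm gap is free for the fingers at mid-side. Blue end stop, 8 mm high, inner face at y = -46 mm.
- contact_block (a joint): Black sliding contact block at the nest's +y end, 38 mm wide, its top 12.5 mm above the nest's floor; m of travel towards -y. At 0 its face is at y = +54.5 mm of the nest (brass pins 1.5 mm proud). The lever drives it, 25 mm per rad, up to the battery's contact end.
- press_lever (a joint): Spring-loaded press lever, rad: 0 at rest (pad end raised 0.30 rad), 0.30 when level (middle of the green band, 0.24 to 0.36), hard stop at 0.42. It springs back when let go; the spring pushes up at the pad with about 4.5 N at rest, 9 N when level. Pivot along the fixture's y at x = +40, z = 40 mm of the fixture, arm in the plane y = +68 mm.
- pad_top (a point): Centre of the top face of the lever's red pad (34x34x10 mm), 100 mm from the pivot towards the fixture's -x. About 74 mm above the bench at rest, 45 mm when level (39 to 51 mm in the green band); it moves 29 mm down and about 6 mm towards the fixture's -x. Push it straight down with closed fingertips.
- solder_spool: blue spool of solder, 54 mm across, 30 mm high; origin at the centre of its underside; a bystander
- driver_orange: orange and black screwdriver lying down, about 107 mm long; a bystander
- tape_roll: black tape roll lying flat, 62 mm across, 19 mm high; origin at the centre of its underside; a bystander
- usb_charger: white charger cube, 42x36x26 mm; origin at the centre of its underside; a bystander
- orange_meter: orange hand meter lying flat, 144x74x42 mm; origin at the centre of its underside; a bystander

How it is judged:
On the way, in this order (a step that is already met when the one before it is completed fails the run):
1. the battery lies seated in the nest, contact end to the block, released, the lever still up (x of battery in the frame of nest between -0.004 and 0.004 m and y of battery in the frame of nest between -0.0045 and 0.0115 m and z of battery in the frame of nest below 0.002 m and angle between battery's own z axis and vertical below 0.06 rad and y of battery_contacts in the frame of nest above 0.02 m and contact force between the fingers and battery below 0.1 N and value of joint press_lever below 0.06 rad), for 0.2 s.
2. the lever is kept level for two seconds by the fingers, the battery seated (x of battery in the frame of nest between -0.004 and 0.004 m and y of battery in the frame of nest between -0.0045 and 0.006 m and z of battery in the frame of nest below 0.002 m and angle between battery's own z axis and vertical below 0.06 rad and y of battery_contacts in the frame of nest above 0.02 m and value of joint press_lever between 0.24 and 0.36 rad and contact force between the fingers and press_lever above 4 N), for 2 s.
At the end, for the whole second after the job is handed in: Ends holding: the fingers press the lever with over 4 N and keep it still at 0.24 to 0.36 rad; the battery lies flat on the nest's floor (within 2 mm), within 4 mm across the nest's centre and -4.5 to 6 mm along it, contact end to the contact block, not touched by the fingers (all of step 2 and velocity of joint press_lever between -0.05 and 0.05 rad/s and contact force between the fingers and battery below 0.1 N); the arm keeps its last pose, push and grip.
It fails at once if the solder spool is moved by more than 20 mm (distance of solder_spool from where it was at the start of the episode above 0.02 m).
It fails at once if the orange screwdriver is moved by more than 20 mm (distance of driver_orange from where it was at the start of the episode above 0.02 m).
It fails at once if the tape roll is moved by more than 20 mm (distance of tape_roll from where it was at the start of the episode above 0.02 m).
It fails at once if the usb charger is moved by more than 20 mm (distance of usb_charger from where it was at the start of the episode above 0.02 m).
It fails at once if the orange meter is moved by more than 20 mm (distance of orange_meter from where it was at the start of the episode above 0.02 m).
It also fails if it takes over 45 s, if anything falls off the work surface, if the arm or the gripper's body presses on something with over 40 N, if the wrist force passes 120 N, or if a joint passes its speed limit or range.

ROBOT

A 6-joint arm with a two-finger parallel gripper is mounted at the origin on a cart in front of the work surface, level with it; the furniture and walls round the work are solid. World frame = base frame: x ahead of the robot, y to its left, z up, the work surface at z = 0. Lengths are in m, angles in rad, forces in N, time in s.
With the tool pointing down it reaches from about 0.25 to 0.8 m from the base axis. Payload 8.5 kg.
Tool frame: the origin (TCP) lies midway between the tips of the shut fingers; the grasp point (between the pads) lies 19 mm behind it; z points along the fingers, y is the line along which they close (so a half turn about z gives the same grasp; the last joint's range is limited). The gripper opens to 85 mm and grips with 20 to 120 N. Pads are 22 mm wide; open, the fingers measure 114 mm over their backs; the gripper's body (76 mm by 85 mm) begins 54 mm behind the grasp point. The pads swing forward as they close: fully open they stand 13 mm farther back than shut.
Start: joints at [1.126, 0.238, -0.013, 1.319, 0, 1.571], TCP at [0.226, 0.474, 0.208] pointing down, gripper open.
Joint ranges: [-2.66, 2.66], [-1.03, 1.9], [-1.14, 1.46], [-1.82, 2.27], [-1.45, 1.34], [-3.14, 3.14]. Speed limits (rad/s): [2.22, 2.22, 2.79, 3.14, 3.14, 3.14].

INTERFACE

Orientations are given as a unit quaternion [x, y, z, w].
In Python, from cell import * gives the robot as it stands. The module is installed in compiled form; this text tells all that it offers.
- The arm moves only by the tool send_rows, never from a script. Its argument "steps" is a list of rows, each a list of 5 numbers: the finger opening in cm, from 0 to 8.54, then the shift along the tool's x, y, z in parts of the range, where 1.0 means 1 m, then the turn about the tool's z in fractions of the full range, 1 being 180 degrees. A call has 1 to 12 rows; each row is the pose to reach, as a shift and turn from the pose commanded when the call began, along the tool's axes at that moment; what a row does not reach only later rows make up. A row lasts 1/8 s, in which the tool goes at most 62.5 mm and 10.7 degrees, less where a joint would pass 70% of its speed; a pose out of reach is approached as far as the arm can. A shift or turn number past 1, either way, is cut back to 1. A call with a gripper value outside its range is refused whole. The fingers move at their own pace and stop on an object; "squeeze" is the grip in N (left out, the last holds). Time passes only in rows, so rows that repeat a pose let the fingers close. It gives the time, the measured TCP pose, the force, the opening and the grip force at its end, in the units of the state.
- sense(): the state, without advancing time (a new reading comes with each control period).
- camera(name): name is "scene" or "top"; returns a dict with "pixels" (480x640x3 uint8, red, green, blue), "depth" (480x640 float32, m along the optical axis (not along the pixel's ray), 0 where there is no reading), "intrinsics" (3x3 intrinsics, pixels), "R" (3x3) and "t" (3): a world point X has camera coordinates R X + t. Camera axes: x right, y down, z forward; pixel columns grow to the right and rows downward; lengths in m; the calibration is good to about 2 mm. A picture is of the moment at which its call begins.
- close_job(): hands the job in; it is judged then, once.
Trained networks look in the newest picture that a camera, given by its name, has taken for a name from the list of things; names that differ only in an ending like _2 or _b are one class to them, and where a whole thing is asked for, a point or a joint stands for the part that bears it (a point fixed in the world has none). Each returns a list of dicts, best first, with "p" (0 to 1); they miss things now and then, are a little off and sometimes report something else, mostly with a low value. They report only what shows in the picture. A call takes as long as a camera call.
- recognise(thing, camera): "centre" ([column, row] in pixels, amid what is visible of it).
- masks_of(thing, camera): "mask" (480x640 bool, what is visible of it) and "centre" ([column, row] in pixels, amid what is visible of it).
The state is a dict: "time": time; "qpos": joint angles; "qvel": joint speeds; "joint_torque": joint torques, N m; "ee_pos": TCP position; "tcp_rot": TCP orientation; "wrist_force": force on the tool from outside, world axes, zero at the start; "ft_torque": the same for the moment, N m; "finger_gap": finger opening in m; "gripper_force": force on a finger pad.
Only numpy, scipy, OpenCV 4.12 (cv2) and the standard library are available. Lean on these libraries where they do the work, as an engineer would, in place of code of your own. Each camera call takes 0.05 s, during which the arm holds its last target. There are 200 camera calls.

## Working session

There is one attempt and no reset: what is moved stays moved. The work goes in short steps, Python scripts to look and compute and a tool call to move; the robot and the scene stay as the last step left them, time stands still between calls to the robot, and variables do not carry over. Pictures are saved under pics/ and viewed, at most 10 in all, crops included, and the job is handed in when it is done.

Besides the shell and the picture viewer there is one more tool, called after "Call:" by a JSON object that holds its "op" and its "data", one argument or row to a line. send_rows: Moves the arm, as the interface text tells. Its arguments: {"type":"object","properties":{"steps":{"type":"array"},"squeeze":{"type":"number"}},"required":["steps"]}

```bash
mkdir -p pics; cat > h.py <<'E'
from cell import *
import numpy as np, cv2
def pts(c,m):
    v,u=np.nonzero(m&(c["depth"]>0)); d=c["depth"][v,u]; K=c["intrinsics"]
    P=np.c_[(u-K[0,2])/K[0,0]*d,(v-K[1,2])/K[1,1]*d,d]
    return (P-c["t"])@c["R"]
def save(c,n): cv2.imwrite("pics/"+n,c["pixels"][:,:,::-1])
E
python3 - <<'E'
from h import *
np.set_printoptions(precision=4,suppress=True)
for n in("top","scene"):
    c=camera(n); save(c,n+"0.png"); print(n,-c["R"].T@c["t"])
    for t in("battery","fixture","nest","contact_block","press_lever","pad_top","battery_contacts","solder_spool","driver_orange","tape_roll","usb_charger","orange_meter"):
        for r in masks_of(t,n)[:2]:
            P=pts(c,r["mask"])
            if len(P)<5: continue
            print(t,round(r["p"],2),np.round(r["centre"]),np.median(P,0),cv2.minAreaRect((P[:,:2]*1000).astype(np.float32)))
s=sense();print(s)
E
```

```text
top [0.4387 0.0449 1.2159]
battery 0.79 [346. 280.] [ 0.4878 -0.0431  0.0079] ((487.7333679199219, -43.254615783691406), (89.91609191894531, 38.952754974365234), 79.9130630493164)
fixture 0.73 [249. 280.] [0.483  0.2021 0.0108] ((480.0534362792969, 200.08270263671875), (194.70933532714844, 125.47010803222656), 79.7576675415039)
nest 0.66 [250. 280.] [0.4822 0.2024 0.0108] ((478.92254638671875, 204.9210662841797), (205.8619384765625, 130.1401824951172), 80.0443115234375)
nest 0.16 [216. 284.] [0.4719 0.2672 0.0655] ((490.1744079589844, 268.4969177246094), (28.616474151611328, 117.44176483154297), 81.4367904663086)
contact_block 0.46 [249. 280.] [0.4826 0.2029 0.0108] ((476.5435791015625, 204.27618408203125), (198.54286193847656, 132.04620361328125), 77.69038391113281)
press_lever 0.67 [219. 285.] [0.4632 0.2693 0.0672] ((488.01373291015625, 273.5483093261719), (39.282371520996094, 117.29078674316406), 82.577880859375)
pad_top 0.68 [218. 286.] [0.4681 0.2679 0.0641] ((488.67034912109375, 272.42755126953125), (49.57147216796875, 127.39371490478516), 73.17240142822266)
battery_contacts 0
[... 3369 characters left out ...]
37579345703125, 40.1301155090332), 10.793362617492676)
orange_meter 0.83 [349. 198.] [0.6939 0.1543 0.0335] ((713.7193603515625, 171.15878295898438), (196.22412109375, 97.95240020751953), 89.27727508544922)
{'time': 1.3, 'qpos': array([ 1.126 ,  0.2382, -0.0134,  1.3192,  0.    ,  1.5708]), 'qvel': array([ 0.0002, -0.0007, -0.0015, -0.0014,  0.0003,  0.0005]), 'joint_torque': array([ -0.0039, -53.8586,  34.6693,   0.003 ,  -0.0002,  -0.    ]), 'ee_pos': array([0.2259, 0.4739, 0.2077]), 'tcp_rot': array([ 0.2206,  0.9754,  0.    , -0.    ]), 'wrist_force': array([0.6562, 0.9063, 0.2871]), 'ft_torque': array([-0.047 , -0.0273,  0.0022]), 'gripper_force': 0.0, 'finger_gap': 0.08559958798163726}
```

```bash
python3 - <<'E'
import cv2
a=cv2.imread("pics/top0.png")[220:340,190:390]; cv2.imwrite("pics/top0c.png",cv2.resize(a,(800,480),interpolation=cv2.INTER_CUBIC))
a=cv2.imread("pics/scene0.png")[140:380,150:470]; cv2.imwrite("pics/scene0c.png",cv2.resize(a,(800,600),interpolation=cv2.INTER_CUBIC))
E
```

```text
(no output)
```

View pics/top0c.png

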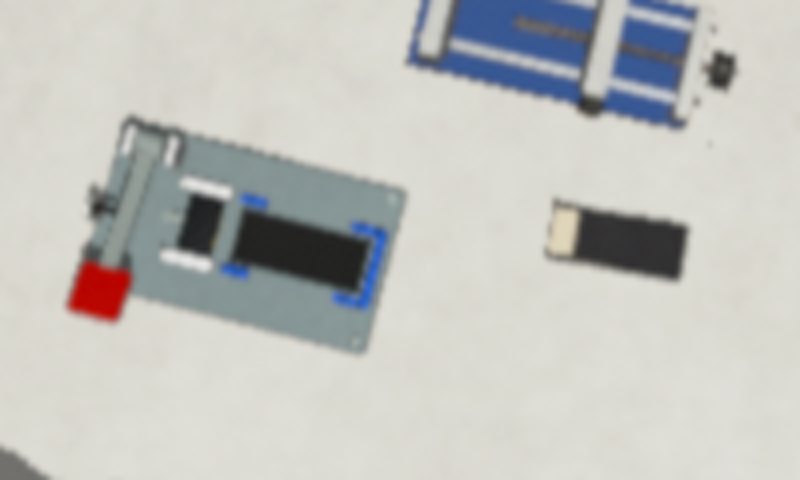

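View pics/scene0c.png

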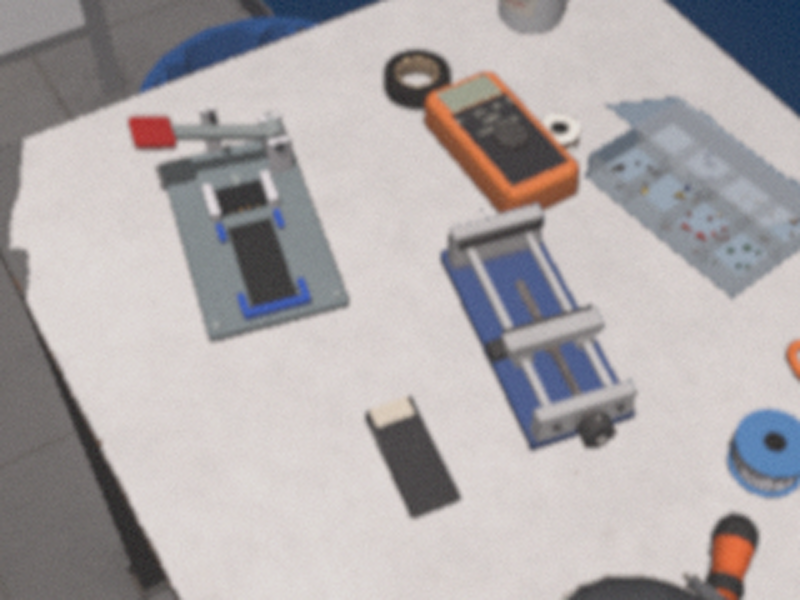

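The top crop shows the fixture at the left (red pad lower left, black-floored nest around crop (305,250), end stop at its right). The loose battery is at (620,240) with its light end to the left, the same way as the contact block. The scene crop agrees. Next I fit both poses by rendering.

```bash
cat >> h.py <<'E'
from scipy.optimize import minimize
def proj(c,P):
    q=(c["R"]@P.T).T+c["t"]; q=q@c["intrinsics"].T; return q[:,:2]/q[:,2:]
def render(c,boxes,pose,win,S=8):
    x,y,a=pose; u0,v0,u1,v1=win; im=np.zeros(((v1-v0)*S,(u1-u0)*S),np.uint8)
    for b in boxes:
        P=np.array([[X,Y,Z] for X in b[0:2] for Y in b[2:4] for Z in b[4:6]],float)
        W=np.c_[x+np.cos(a)*P[:,0]-np.sin(a)*P[:,1],y+np.sin(a)*P[:,0]+np.cos(a)*P[:,1],P[:,2]]
        p=(proj(c,W)+.5-[u0,v0])*S-.5
        cv2.fillConvexPoly(im,cv2.convexHull(np.round(p*16).astype(np.int32)),255,shift=4)
    im=cv2.resize(im.astype(np.float32)/255,(u1-u0,v1-v0),interpolation=cv2.INTER_AREA)
    return cv2.GaussianBlur(im,(0,0),0.8)
def fit(cams,feat,boxes,x0,steps,r=0.085):
    x0=np.array(x0,float); data=[]
    for c in cams:
        p=proj(c,np.array([[x0[0]+i,x0[1]+j,0.01] for i in(-r,r) for j in(-r,r)]))
        w=[int(v) for v in np.r_[p.min(0),p.max(0)]]; w=[max(w[0],0),max(w[1],0),min(w[2],639),min(w[3],479)]
        data.append((c,w,feat(c["pixels"][w[1]:w[3],w[0]:w[2]].astype(np.float32))))
    f=lambda x:-sum(np.corrcoef(render(c,boxes(x),x[:3],w).ravel(),F.ravel())[0,1] for c,w,F in data)
    best=None
    s=np.vstack([x0]+[x0+np.array(steps)*e for e in np.eye(len(x0))])
    o=minimize(f,x0,method="Nelder-Mead",options=dict(initial_simplex=s,xatol=1e-5,fatol=1e-6,maxiter=300))
    return o.x,o.fun
blue=lambda I:np.clip(I[:,:,2]-I[:,:,0]-20,0,150)
dark=lambda I:np.clip(130-I.max(2),0,90)
mm=1e-3
rails=[(sx*20.5*mm,sx*26.5*mm,sy*28*mm,sy*46*mm,.010,.016) for sx in(-1,1) for sy in(-1,1)]+[(-.0265,.0265,-.054,-.046,.010,.018)]
bat=lambda x:[(-.044,x[3],-.0185,.0185,0,.008)]
E
python3 - <<'E'
from h import *
np.set_printoptions(precision=4,suppress=True)
C={n:camera(n) for n in("top","scene")}
for k in(["top"],["scene"],["top","scene"]):
    cs=[C[n] for n in k]
    print(k,"nest",fit(cs,blue,lambda x:rails,[.475,.173,np.radians(-11)],[.006,.006,.05]))
    print(k,"bat",fit(cs,dark,bat,[.4878,-.0432,np.radians(80),.034],[.006,.006,.05,.004]))
P=pts(C["top"],np.ones((480,640),bool))
d=np.hypot(P[:,0]-.476,P[:,1]-.17)<.012; print("floor z",np.median(P[d,2]))
E
```

```text
['top'] nest (array([ 0.4778,  0.1623, -0.2251]), np.float64(-0.9627632002754972))
['top'] bat (array([ 0.4897, -0.0408,  1.4302,  0.0224]), np.float64(-0.9486979683315444))
['scene'] nest (array([ 0.4763,  0.1668, -0.2276]), np.float64(-0.9053307715890703))
['scene'] bat (array([ 0.4876, -0.0383,  1.4033,  0.0234]), np.float64(-0.8579985579978776))
['top', 'scene'] nest (array([ 0.4769,  0.1638, -0.2267]), np.float64(-1.7534041606249207))
['top', 'scene'] bat (array([ 0.4885, -0.0394,  1.4315,  0.0223]), np.float64(-1.785338969970217))
floor z 0.01045893792120729
```

```bash
python3 - <<'E'
from h import *
np.set_printoptions(precision=4,suppress=True)
C={n:camera(n) for n in("top","scene")}
lum=lambda I:np.clip(190-I.max(2),0,150)
bl=lambda I:np.clip(I[:,:,2]-I[:,:,0],-10,200)
for k in(["top"],["scene"],["top","scene"]):
    cs=[C[n] for n in k]
    x,f=fit(cs,bl,lambda x:rails,[.477,.165,-.226],[.006,.006,.05]);print(k,"nest",x,f)
    for s0 in(.022,.03):
        print(k,"bat",fit(cs,lum,bat,[.4878,-.0432,1.42,s0],[.006,.006,.05,.006],.065))
# red pad top
c=C["top"]; I=c["pixels"].astype(int); m=(I[:,:,0]>120)&(I[:,:,1]<60)&(I[:,:,2]<60)
P=pts(c,m); P=P[np.hypot(P[:,0]-.43,P[:,1]-.26)<.08]; print("red",len(P),np.median(P,0),P.mean(0),P[:,2].min(),P[:,2].max())
E
```

```text
['top'] nest [ 0.4778  0.1624 -0.2249] -0.8706251296889477
['top'] bat (array([ 0.4897, -0.0421,  1.4137,  0.0254]), np.float64(-0.9849286235990611))
['top'] bat (array([ 0.4895, -0.0421,  1.429 ,  0.025 ]), np.float64(-0.9852200242428634))
['scene'] nest [ 0.4762  0.1666 -0.2247] -0.844715902440741
['scene'] bat (array([ 0.4873, -0.0394,  1.4173,  0.026 ]), np.float64(-0.8714892333485745))
['scene'] bat (array([ 0.4872, -0.0393,  1.4374,  0.0258]), np.float64(-0.870487721310696))
['top', 'scene'] nest [ 0.4767  0.1639 -0.2268] -1.6338719177321954
['top', 'scene'] bat (array([ 0.4884, -0.0406,  1.4209,  0.0253]), np.float64(-1.83185574180145))
['top', 'scene'] bat (array([ 0.4882, -0.0408,  1.4231,  0.0258]), np.float64(-1.8319108190856759))
red 145 [0.4484 0.2761 0.0733] [0.4486 0.2764 0.0718] 0.007570322634930675 0.08203439673547418
```

Units first: shifts go in shares of 1 m and turns go in shares of 180 degrees. So -45.85 cm is -0.4585, -35.17 cm is -0.3517, 73 degrees is 0.4056.

Call:
{"op": "send_rows", "data": {
  "steps": [
    [6, -0.4585, -0.3517, 0.07, 0.4056],
    [6, -0.4585, -0.3517, 0.07, 0.4056],
    [6, -0.4585, -0.3517, 0.07, 0.4056],
    [6, -0.4585, -0.3517, 0.07, 0.4056],
    [6, -0.4585, -0.3517, 0.07, 0.4056],
    [6, -0.4585, -0.3517, 0.07, 0.4056],
    [6, -0.4585, -0.3517, 0.07, 0.4056],
    [6, -0.4585, -0.3517, 0.1, 0.4056],
    [6, -0.4585, -0.3517, 0.12, 0.4056],
    [6, -0.4585, -0.3517, 0.14, 0.4056],
    [6, -0.4585, -0.3517, 0.14, 0.4056],
    [6, -0.4585, -0.3517, 0.14, 0.4056]
  ],
  "squeeze": 30
}}

```text
time: 3.0
ee_pos: [0.4883, -0.0406, 0.0681]
tcp_rot: [0.758, 0.653, -0.0, -0.0]
wrist_force: [-0.9, -0.3, -0.5]
finger_gap: 0.0601
gripper_force: 0.0
```

To row units: 6.7 cm is 0.067, 6.5 cm is 0.065.

Call:
{"op": "send_rows", "data": {
  "steps": [
    [6, 0, 0, 0.05, 0],
    [6, 0, 0, 0.065, 0],
    [6, 0, 0, 0.067, 0],
    [6, 0, 0, 0.067, 0],
    [3, 0, 0, 0.067, 0],
    [3, 0, 0, 0.067, 0],
    [3, 0, 0, 0.067, 0],
    [3, 0, 0, 0.067, 0]
  ]
}}

```text
time: 4.0
ee_pos: [0.4885, -0.0409, 0.0008]
tcp_rot: [0.758, 0.653, -0.0, 0.0]
wrist_force: [0.5, -1.1, -0.2]
finger_gap: 0.03
gripper_force: 0.0
```

```bash
python3 - <<'E'
from h import *
s=sense();print(s["ee_pos"],s["tcp_rot"],s["finger_gap"],s["gripper_force"],s["wrist_force"])
E
```

```text
[ 0.48846632 -0.04093939  0.000818  ] [ 7.57501509e-01  6.52833409e-01 -2.86087501e-06  6.81468377e-05] 0.029981918184553723 0.0 [ 0.50165672 -1.06318405 -0.1763608 ]
```

```bash
python3 - <<'E'
from h import *
c=camera("scene"); a=c["pixels"][230:390,210:420,::-1]; cv2.imwrite("pics/s1.png",cv2.resize(a,(787,600),interpolation=cv2.INTER_CUBIC))
E
```

```text
(no output)
```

View pics/s1.png

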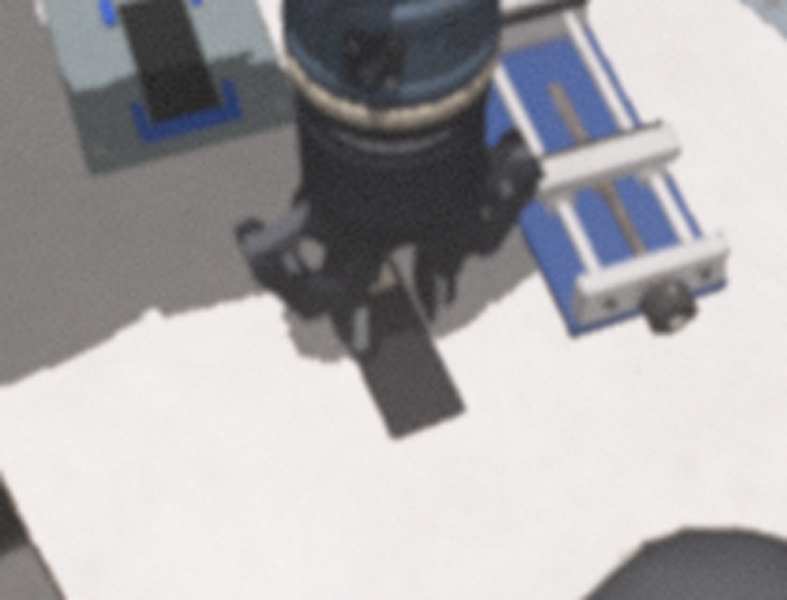

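The fingers are around the battery's sides, but they closed to 30 mm with no force, so the tips stood above its top. I'll open and go lower.

To row units: 0.5 cm is 0.005, 0.3 cm is 0.003.

Call:
{"op": "send_rows", "data": {
  "steps": [
    [6, 0, 0, 0, 0],
    [6, 0, 0, 0, 0],
    [6, 0, 0, 0, 0],
    [5, 0, 0, 0.003, 0],
    [5, 0, 0, 0.005, 0],
    [5, 0, 0, 0.005, 0]
  ]
}}

```text
time: 4.8
ee_pos: [0.4882, -0.0409, -0.0046]
tcp_rot: [0.757, 0.653, -0.0, -0.0]
wrist_force: [-0.5, 1.1, 0.1]
finger_gap: 0.05
gripper_force: 0.0
```

Call:
{"op": "send_rows", "data": {
  "steps": [
    [3, 0, 0, 0, 0],
    [3, 0, 0, 0, 0],
    [3, 0, 0, 0, 0],
    [3, 0, 0, 0, 0]
  ]
}}

```text
time: 5.3
ee_pos: [0.4885, -0.0409, -0.0042]
tcp_rot: [0.757, 0.653, 0.0, 0.0]
wrist_force: [-0.3, 0.9, 0.2]
finger_gap: 0.0296
gripper_force: 0.0
```

```bash
python3 - <<'E'
from h import *
c=camera("scene"); a=c["pixels"][285:355,270:360,::-1]; a=cv2.resize(a,(780,600),interpolation=cv2.INTER_CUBIC)
t=camera("top"); 
b=t["pixels"][250:310,305:385,::-1]; b=cv2.resize(b,(780,590),interpolation=cv2.INTER_CUBIC)
cv2.imwrite("pics/s2.png",cv2.resize(np.hstack([a[:590],b]),(800,300),interpolation=cv2.INTER_AREA))
np.set_printoptions(precision=4,suppress=True)
for n,cc in(("scene",c),("top",t)):
    for r in masks_of("battery",n)[:2]:
        P=pts(cc,r["mask"]);print(n,r["p"],np.median(P,0),cv2.minAreaRect((P[:,:2]*1000).astype(np.float32)))
E
```

```text
scene 0.59 [ 0.4881 -0.0562  0.008 ] ((487.9183044433594, -43.94293212890625), (84.97216796875, 40.969032287597656), 81.0972671508789)
```

View pics/s2.png

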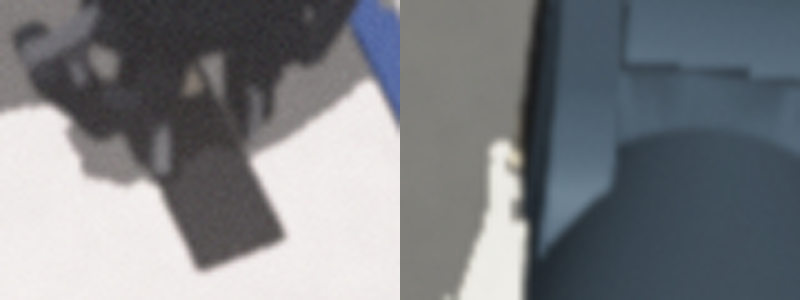

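The fingers still straddle the battery and it has not moved. The real gap at the tips looks a little wider than the reading, so I'll close further in small steps.

Call:
{"op": "send_rows", "data": {
  "steps": [
    [2.5, 0, 0, 0, 0],
    [2.5, 0, 0, 0, 0],
    [2, 0, 0, 0, 0],
    [2, 0, 0, 0, 0]
  ]
}}

```text
time: 6.0
ee_pos: [0.4884, -0.0409, -0.0043]
tcp_rot: [0.757, 0.653, -0.0, 0.0]
wrist_force: [-0.6, -0.1, 0.2]
finger_gap: 0.02
gripper_force: 0.0
```

```bash
python3 - <<'E'
from h import *
np.set_printoptions(precision=4,suppress=True)
c=camera("scene"); m=np.zeros((480,640),bool); m[275:345,260:350]=1
P=pts(c,m); s=sense(); R=np.array([[.149,.990],[.990,-.147]])  # rows: tool x, tool y
q=(P[:,:2]-s["ee_pos"][:2])@R.T
for z0 in np.arange(.010,.06,.005):
    k=(P[:,2]>z0)&(P[:,2]<=z0+.005)&(abs(q[:,0])<.03)&(abs(q[:,1])<.08)
    print(round(z0,3),k.sum(),"y:",np.histogram(q[k,1]*1000,np.arange(-60,61,8))[0], "xmin",np.round(q[k,0].min()*1000) if k.any() else"")
I=c["pixels"][270:345,265:345,::-1]; cv2.imwrite("pics/s3.png",cv2.resize(I,(640,600),interpolation=cv2.INTER_CUBIC))
E
```

```text
0.01 32 y: [ 0  0  0  0  0 10  3 10  7  2  0  0  0  0  0] xmin -29.0
0.015 1 y: [0 0 0 0 0 0 0 0 1 0 0 0 0 0 0] xmin 5.0
0.02 13 y: [0 0 0 0 0 4 1 0 7 1 0 0 0 0 0] xmin -11.0
0.025 24 y: [0 0 0 0 3 4 1 0 8 7 1 0 0 0 0] xmin -12.0
0.03 35 y: [0 0 0 0 8 9 2 0 9 4 3 0 0 0 0] xmin -12.0
0.035 33 y: [ 0  0  0  0  6 11  1  0 10  3  2  0  0  0  0] xmin -11.0
0.04 35 y: [ 0  0  0  0  7  6  2  0 10  7  3  0  0  0  0] xmin -12.0
0.045 33 y: [ 0  0  0  0  6  7  2  0 11  6  1  0  0  0  0] xmin -12.0
0.05 25 y: [ 0  0  0  0  4  5  2  0 11  3  0  0  0  0  0] xmin -11.0
0.055 31 y: [ 0  0  0  0  4  4  0  0 18  5  0  0  0  0  0] xmin -11.0
```

View pics/s3.png

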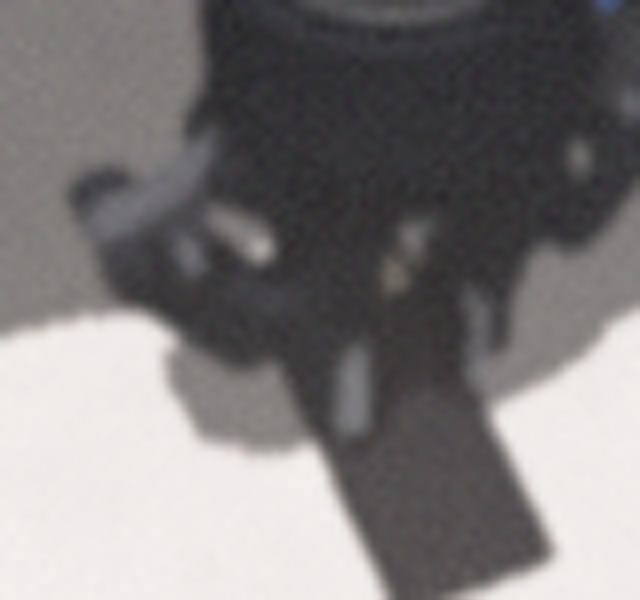

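The point cloud shows the fingertips about 20 mm above the bench, still over the battery but centred on it. The tips end higher than the reported TCP suggests, so I'll open and descend carefully.

To row units: 1.4 cm is 0.014, 0.7 cm is 0.007.

Call:
{"op": "send_rows", "data": {
  "steps": [
    [5, 0, 0, 0, 0],
    [5, 0, 0, 0, 0],
    [5, 0, 0, 0, 0],
    [5, 0, 0, 0.007, 0],
    [5, 0, 0, 0.014, 0],
    [5, 0, 0, 0.014, 0]
  ]
}}

```text
time: 6.8
ee_pos: [0.4878, -0.0408, -0.0191]
tcp_rot: [0.757, 0.653, -0.001, -0.001]
wrist_force: [-0.7, -0.1, 0.2]
finger_gap: 0.05
gripper_force: 0.0
```

```bash
cat >>h.py <<'E'
def tips(x=(-.03,.0)):
    c=camera("scene"); s=sense(); a,b=s["tcp_rot"][:2]; R=np.array([[a*a-b*b,2*a*b],[2*a*b,b*b-a*a]])
    P=pts(c,c["depth"]>0); q=(P[:,:2]-s["ee_pos"][:2])@R.T
    for z0 in np.arange(.0,.06,.004):
        k=(P[:,2]>z0)&(P[:,2]<=z0+.004)&(q[:,0]<.03)&(q[:,0]>-.013)&(abs(q[:,1])<.06)
        print(round(z0,3),k.sum(),np.histogram(q[k,1]*1000,np.arange(-60,61,8))[0])
    print(s["ee_pos"],s["finger_gap"],s["wrist_force"],s["gripper_force"])
E
python3 -c "
from h import *
tips()"
```

```text
0.0 259 [49 33 35  9 12  4  0  0  0  4 35  8 13 26 31]
0.004 182 [ 0  0  0  0  2 35 33 38 43 30  1  0  0  0  0]
0.008 221 [ 0  0  0  1  0 28 45 49 53 39  5  1  0  0  0]
0.012 18 [0 0 1 5 1 0 0 0 0 0 9 1 1 0 0]
0.016 18 [0 0 1 3 1 0 0 0 0 0 8 5 0 0 0]
0.02 29 [0 0 9 7 1 0 0 0 0 0 6 5 1 0 0]
0.024 28 [ 0  0  4  9  2  0  0  0  0  0 10  3  0  0  0]
0.028 25 [ 0  0  5  4  1  0  0  0  0  0 11  3  1  0  0]
0.032 26 [0 0 4 6 1 0 0 0 0 0 9 5 1 0 0]
0.036 27 [ 0  0  4  5  1  0  0  0  0  0 13  3  1  0  0]
0.04 16 [0 0 2 3 1 0 0 0 0 0 8 2 0 0 0]
0.044 23 [ 0  0  2  3  2  0  0  0  0  0 14  1  1  0  0]
0.048 16 [0 1 5 4 0 0 0 0 0 0 1 2 3 0 0]
0.052 35 [2 1 9 6 0 0 0 0 0 0 2 5 7 3 0]
0.056 77 [ 3  4 19 21  2  0  0  0  0  0  3  8  7  6  4]
[ 0.48799852 -0.04086755 -0.0187609 ] 0.04981409653991487 [-0.23251877  0.16544225 -0.4522329 ] 0.0
```

To row units: 0.6 cm is 0.006, 0.4 cm is 0.004.

Call:
{"op": "send_rows", "data": {
  "steps": [
    [5, 0, 0, 0.004, 0],
    [4.6, 0, 0, 0.006, 0],
    [4.6, 0, 0, 0.006, 0],
    [3, 0, 0, 0.006, 0],
    [3, 0, 0, 0.006, 0],
    [3, 0, 0, 0.006, 0],
    [3, 0, 0, 0.006, 0]
  ]
}}

```text
time: 7.72
ee_pos: [0.4885, -0.0409, -0.0241]
tcp_rot: [0.757, 0.653, 0.0, 0.0]
wrist_force: [-0.5, -0.5, 4.5]
finger_gap: 0.0358
gripper_force: 30.6
```

To row units: 20.43 cm is 0.2043, -4.5 cm is -0.045, 4.5 degrees is 0.025.

Call:
{"op": "send_rows", "data": {
  "steps": [
    [3, 0, 0, -0.025, 0],
    [3, 0, 0, -0.045, 0],
    [3, 0.04, -0.008, -0.045, 0.0056],
    [3, 0.09, -0.018, -0.045, 0.0111],
    [3, 0.14, -0.028, -0.045, 0.0167],
    [3, 0.18, -0.036, -0.045, 0.025],
    [3, 0.2043, -0.0411, -0.045, 0.025],
    [3, 0.2043, -0.0411, -0.04, 0.025],
    [3, 0.2043, -0.0411, -0.04, 0.025]
  ]
}}

```text
time: 8.85
ee_pos: [0.4773, 0.1666, 0.015]
tcp_rot: [0.782, 0.623, -0.001, -0.0]
wrist_force: [-0.2, -0.1, 0.3]
finger_gap: 0.036
gripper_force: 30.3
```

```bash
python3 - <<'E'
from h import *
c=camera("scene"); t=camera("top"); s=sense(); print(s["ee_pos"],s["tcp_rot"],s["finger_gap"],s["gripper_force"],s["wrist_force"])
a=cv2.resize(c["pixels"][150:310,180:330,::-1],(560,600),interpolation=cv2.INTER_CUBIC)
cv2.imwrite("pics/s4.png",a)
np.set_printoptions(precision=4,suppress=True)
for n,cc in(("scene",c),("top",t)):
    for r in masks_of("battery",n)[:2]:
        P=pts(cc,r["mask"]);print(n,r["p"],r["centre"],np.median(P,0),cv2.minAreaRect((P[:,:2]*1000).astype(np.float32)))
E
```

```text
[0.47776488 0.16623858 0.01549352] [ 7.82858189e-01  6.22200045e-01 -3.98727706e-04  1.39558192e-05] 0.03602173304041426 30.29984414577484 [ 0.39863876 -0.52961455 -0.52095205]
scene 0.87 [251.9, 235.7] [0.4753 0.158  0.0474] ((478.19049072265625, 164.58009338378906), (90.97575378417969, 41.032188415527344), 70.92145538330078)
top 0.4 [276.7, 281.4] [0.4752 0.1265 0.0471] ((467.9662780761719, 124.21969604492188), (44.320716857910156, 19.4208984375), 21.722454071044922)
```

View pics/s4.png

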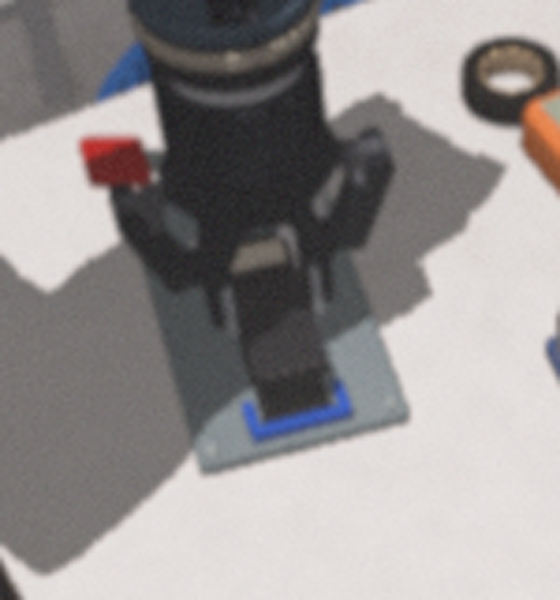

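```bash
python3 - <<'E'
from h import *
np.set_printoptions(precision=4,suppress=True)
c=camera("scene"); t=camera("top"); s=sense(); z=.0475
# battery end part box, fit on cropped window at -y end for each camera
ex=lambda a:np.array([np.cos(a),np.sin(a)])
for n,cc in(("scene",c),("top",t)):
    I=cc["pixels"]; 
    m=masks_of("battery",n)[0]["mask"]
    K=cc["intrinsics"]; v,u=np.nonzero(m)
    # ray-plane at battery top
    r=np.c_[(u-K[0,2])/K[0,0],(v-K[1,2])/K[1,1],np.ones(len(u))]@cc["R"]; o=-cc["R"].T@cc["t"]
    W=(o+r*((z-o[2])/r[:,2])[:,None])[:,:2]-[.4770,.1643]
    a=-.2267; q=np.c_[W@ex(a),W@ex(a+np.pi/2)]*1000
    print(n,"ymin",np.percentile(q[:,1],1))
    for y0 in range(-50,46,6):
        k=(q[:,1]>y0)&(q[:,1]<=y0+6)
        if k.sum()>5: print(y0,k.sum(),q[k,0].min(),q[k,0].max(),q[k,0].mean())
x,f=fit([c],lambda I:np.clip(I[:,:,2]-I[:,:,0],-10,200),lambda x:rails[4:],[.4762,.1666,-.2267],[.004,.004,.02],.085);print(x,f)
E
```

```text
scene ymin -48.81103011187911
-50 46 -18.74835860340134 17.2360201731675 -1.2282793334685007
-44 56 -19.383472681995446 18.469294483605502 -0.46279846965706245
-38 50 -18.83221314345226 18.570613113076206 -0.21731127643761972
-32 50 -18.916900575381597 18.04873861028226 -0.2705821872554498
-26 55 -19.002433370271415 18.67295076182687 -0.5810846536812823
-20 50 -19.088824249429237 18.776322880844855 0.15501650539587253
-14 49 -18.527827162369963 18.249848006629144 -0.27882021410687113
-8 48 -18.046806102900604 18.351940307758998 0.034482087299846885
-2 45 -17.479282271156148 17.819543655865765 -0.22546030463205452
4 44 -16.338417769645776 18.45507868398347 1.0222144461597988
10 44 -16.412818993563118 17.38185226470939 0.8660500973039418
16 44 -15.258498080200955 18.664558638300814 1.6479976152617786
22 41 -15.908982021536584 18.124944283967295 0.6830964790062619
28 42 -14.744950265007498 18.77093354989354 1.7725207789397186
34 36 -11.154963680719986 18.878421221263878 4.133498405811556
40 31 -9.96405902615505 16.483534190507196 3.4149043166207234
top ymin -43.03483933892434
-44 18 -2.956785273277751 17.54614433249387 6.561773418229132
-38 15 1.2190676742600912 16.91700834553776 9.454621819574124
-32 9 7.804888865178321 18.06966491068818 13.691933504899273
[ 0.4758  0.1677 -0.2168] -0.8185754601511934
```

To row units: 2.6 cm is 0.026, 2.1 cm is 0.021.

Call:
{"op": "send_rows", "data": {
  "steps": [
    [3, 0.0025, 0, 0.005, 0],
    [3, 0.0025, 0, 0.012, 0],
    [3, 0.0025, 0, 0.018, 0],
    [3, 0.0025, 0, 0.021, 0],
    [3, 0.0025, 0, 0.024, 0],
    [3, 0.0025, 0, 0.026, 0],
    [3, 0.0025, 0, 0.026, 0]
  ]
}}

```text
time: 10.12
ee_pos: [0.4785, 0.1696, -0.0104]
tcp_rot: [0.783, 0.623, -0.0, 0.0]
wrist_force: [-0.2, -0.2, 0.1]
finger_gap: 0.0358
gripper_force: 30.3
```

```bash
python3 - <<'E'
from h import *
c=camera("scene"); s=sense(); print(s["ee_pos"],s["tcp_rot"],s["finger_gap"],s["gripper_force"],s["wrist_force"])
cv2.imwrite("pics/s5.png",cv2.resize(c["pixels"][190:280,205:295,::-1],(600,600),interpolation=cv2.INTER_CUBIC))
E
```

```text
[ 0.47852192  0.16966395 -0.01027013] [ 7.82524058e-01  6.22620347e-01 -1.34566782e-05  4.95079957e-05] 0.03633308679961366 30.29975652694702 [-0.00565819 -0.95943363 -0.82108663]
```

View pics/s5.png

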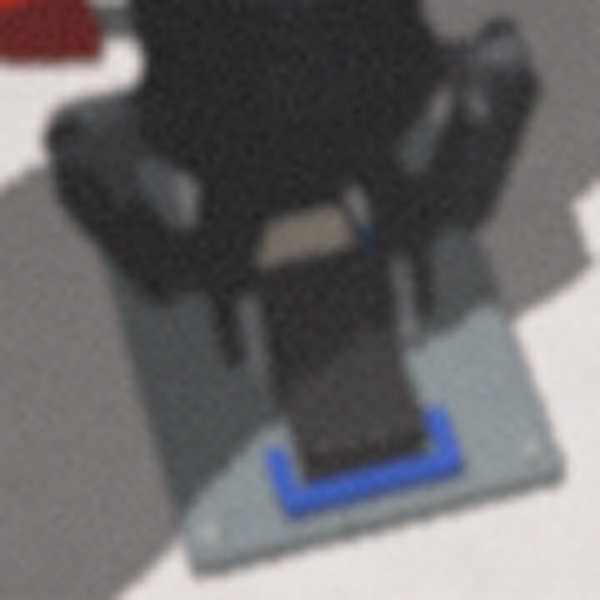

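The battery sits between the two end rails with no contact force, its light end towards the block. Now I'll lower it onto the floor and release.

To row units: 0.36 cm is 0.0036, 0.2 cm is 0.002.

Call:
{"op": "send_rows", "data": {
  "steps": [
    [3, 0, 0, 0.002, 0],
    [3, 0, 0, 0.0036, 0],
    [3, 0, 0, 0.0036, 0]
  ]
}}

```text
time: 10.55
ee_pos: [0.4784, 0.1696, -0.014]
tcp_rot: [0.783, 0.623, -0.0, 0.0]
wrist_force: [-0.2, -0.4, -1.1]
finger_gap: 0.0364
gripper_force: 30.3
```

To row units: -13 cm is -0.13, -11 cm is -0.11.

Call:
{"op": "send_rows", "data": {
  "steps": [
    [4.2, 0, 0, 0, 0],
    [5, 0, 0, 0, 0],
    [5.2, 0, 0, 0, 0],
    [5.2, 0, 0, -0.01, 0],
    [5.2, 0, 0, -0.05, 0],
    [5.2, 0, 0, -0.11, 0],
    [2, -0.05, 0, -0.13, 0],
    [0, -0.1, 0, -0.13, 0],
    [0, -0.1, 0, -0.13, 0],
    [0, -0.1, 0, -0.13, 0]
  ]
}}

```text
time: 11.8
ee_pos: [0.4564, 0.0723, 0.1167]
tcp_rot: [0.783, 0.622, 0.001, 0.0]
wrist_force: [0.7, -0.4, -0.1]
finger_gap: -0.0002
gripper_force: 0.0
```

```bash
python3 - <<'E'
from h import *
np.set_printoptions(precision=4,suppress=True)
c=camera("scene"); t=camera("top"); s=sense(); print(s["ee_pos"],s["finger_gap"],s["tcp_rot"])
a=cv2.resize(c["pixels"][170:290,190:310,::-1],(400,400),interpolation=cv2.INTER_CUBIC)
b=cv2.resize(t["pixels"][235:320,200:300,::-1],(400,340),interpolation=cv2.INTER_CUBIC)
cv2.imwrite("pics/s6.png",np.hstack([a[:340],b]))
m=masks_of("battery","scene")
for r in m[:1]:
    P=pts(c,r["mask"]);print(r["p"],np.median(P,0),cv2.minAreaRect((P[:,:2]*1000).astype(np.float32)))
for n,cc in(("s",c),("t",t)):
    I=cc["pixels"].astype(int); mm_=(I[:,:,0]>110)&(I[:,:,1]<60)&(I[:,:,2]<60); P=pts(cc,mm_); P=P[(np.hypot(P[:,0]-.445,P[:,1]-.275)<.05)&(P[:,2]>.062)]
    print("pad",n,len(P),P.mean(0),P[:,2].min(),P[:,2].max(),cv2.minAreaRect((P[:,:2]*1000).astype(np.float32)))
# fingertips
P=pts(c,c["depth"]>0); k=(np.hypot(P[:,0]-s["ee_pos"][0],P[:,1]-s["ee_pos"][1])<.02)&(P[:,2]>.08)
print("lowest finger z",np.sort(P[k,2])[:12])
E
```

```text
[0.4564 0.0729 0.1163] -0.0001426096692638622 [0.7823 0.6229 0.0002 0.    ]
pad s 132 [0.4445 0.2745 0.0745] 0.06870823358205466 0.08061495208917248 ((444.4842529296875, 275.8725280761719), (30.693880081176758, 25.507200241088867), 76.28997039794922)
pad t 139 [0.448  0.2763 0.0738] 0.0652568333427709 0.08190068652736127 ((447.9515380859375, 276.4647521972656), (29.96270751953125, 27.840553283691406), 75.37267303466797)
lowest finger z [0.1404 0.1422 0.1428 0.1441 0.1444 0.1451 0.1455 0.1456 0.1458 0.146
 0.1463 0.1467]
```

View pics/s6.png

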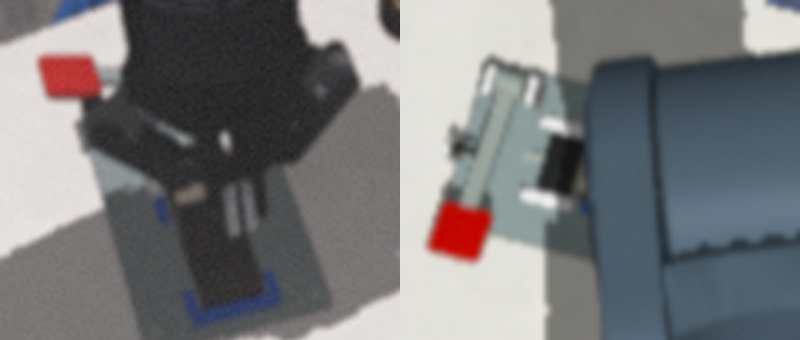

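To row units: 19.5 cm is 0.195, 18 cm is 0.18.

Call:
{"op": "send_rows", "data": {
  "steps": [
    [0, 0.04, -0.012, 0, 0],
    [0, 0.09, -0.028, 0, 0],
    [0, 0.14, -0.043, 0, 0],
    [0, 0.18, -0.055, 0, 0],
    [0, 0.195, -0.0597, 0.01, 0],
    [0, 0.195, -0.0597, 0.03, 0],
    [0, 0.195, -0.0597, 0.045, 0],
    [0, 0.195, -0.0597, 0.045, 0],
    [0, 0.195, -0.0597, 0.045, 0]
  ]
}}

```text
time: 13.08
ee_pos: [0.4419, 0.2754, 0.0714]
tcp_rot: [0.783, 0.622, 0.0, 0.0]
wrist_force: [0.2, -0.5, 0.2]
finger_gap: -0.0001
gripper_force: 0.0
```

```bash
python3 - <<'E'
from h import *
np.set_printoptions(precision=4,suppress=True)
c=camera("scene"); t=camera("top"); s=sense(); print(s["ee_pos"],s["finger_gap"],s["wrist_force"])
a=cv2.resize(c["pixels"][165:285,175:305,::-1],(400,370),interpolation=cv2.INTER_CUBIC)
b=cv2.resize(t["pixels"][235:320,200:300,::-1],(400,340),interpolation=cv2.INTER_CUBIC)
cv2.imwrite("pics/s7.png",np.hstack([a[:340],b]))
for n,cc in(("scene",c),("top",t)):
    L=lambda I:np.clip(I[:,:,2]-I[:,:,0],-10,200)
    print(n,"nest",fit([cc],L,lambda x:rails[4:] if n=="top" else rails,[.477,.1643,-.2267],[.004,.004,.02])[0])
    for r in masks_of("battery",n)[:1]:
        P=pts(cc,r["mask"]);print(r["p"],np.median(P,0),cv2.minAreaRect((P[:,:2]*1000).astype(np.float32)))
P=pts(c,c["depth"]>0); k=(np.hypot(P[:,0]-s["ee_pos"][0],P[:,1]-s["ee_pos"][1])<.015)&(P[:,2]>.076)
print("lowest finger z",np.sort(P[k,2])[:8])
E
```

```text
[0.4422 0.2756 0.0717] -8.200129718540517e-05 [0.151  0.1281 0.4417]
scene nest [ 0.4762  0.1665 -0.2245]
0.64 [0.4759 0.1648 0.0182] ((477.5658264160156, 169.65374755859375), (93.38102722167969, 41.081275939941406), 75.77910614013672)
top nest [ 0.4776  0.163  -0.222 ]
0.79 [0.4788 0.165  0.0176] ((479.1258239746094, 165.34609985351562), (91.37808227539062, 38.469627380371094), 77.70137786865234)
lowest finger z [0.0761 0.0763 0.0763 0.0764 0.0764 0.0765 0.0765 0.0765]
```

View pics/s7.png

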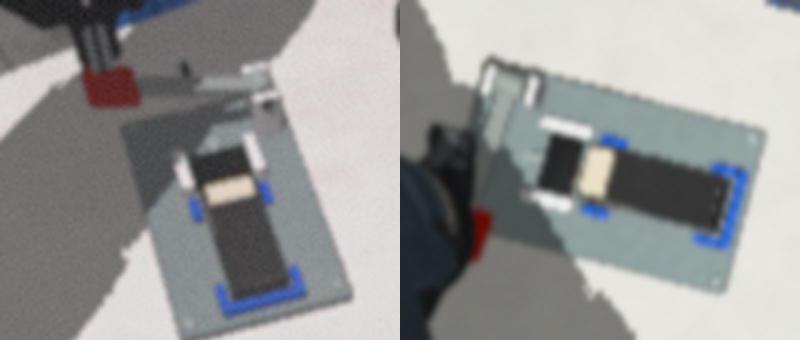

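The battery is seated in the nest, light end to the block, with its top at 18 mm. The fingers are above the red pad, so I'll press down.

To row units: 4.2 cm is 0.042, 3.9 cm is 0.039.

Call:
{"op": "send_rows", "data": {
  "steps": [
    [0, 0, 0, 0.01, 0],
    [0, 0, 0, 0.018, 0],
    [0, 0, 0, 0.024, 0],
    [0, 0, 0, 0.028, 0],
    [0, 0, 0, 0.032, 0],
    [0, 0, 0, 0.036, 0],
    [0, 0, 0, 0.039, 0],
    [0, 0, 0, 0.042, 0],
    [0, 0, 0, 0.042, 0]
  ]
}}

```text
time: 14.4
ee_pos: [0.4406, 0.2759, 0.0288]
tcp_rot: [0.782, 0.623, -0.001, -0.001]
wrist_force: [-4.7, 1.5, 7.7]
finger_gap: 0.0001
gripper_force: 3.7
```

```bash
cat > m.py <<'E'
from h import *
np.set_printoptions(precision=4,suppress=True)
c=camera("scene"); s=sense(); print(s["time"],s["ee_pos"],s["finger_gap"],s["wrist_force"])
I=c["pixels"].astype(int); m=(I[:,:,0]>60)&(I[:,:,1]<.45*I[:,:,0])&(I[:,:,2]<.45*I[:,:,0])
P=pts(c,m); P=P[(np.hypot(P[:,0]-.443,P[:,1]-.276)<.04)]
print("pad z",len(P),np.percentile(P[:,2],[5,25,50,75,90]))
ex=np.array([.974,-.225]);ey=np.array([.225,.974])
top=P[P[:,2]>np.percentile(P[:,2],90)-.006]; q=(top[:,:2]-[.477,.1643])
X=q@ex
print("top face z vs x slope",len(top),np.polyfit(X-X.mean(),top[:,2],1))
# lever arm points: y~103 mm from nest, x from -30..+35
A=pts(c,c["depth"]>0); q=A[:,:2]-[.477,.1643]; x=q@ex; y=q@ey
k=(abs(y-.105)<.006)&(x>-.03)&(x<.025)&(A[:,2]>.03)
if k.sum()>10:
    for b in np.arange(-.03,.025,.01):
        j=k&(x>b)&(x<=b+.01)
        if j.any(): print("arm",round(b,3),j.sum(),np.percentile(A[j,2],[50,90]))
E
python3 m.py
```

```text
14.45 [0.4406 0.2759 0.0289] 0.0002337896663880545 [-4.8423  1.3622  8.3707]
pad z 46 [0.0488 0.0511 0.0518 0.0531 0.0541]
top face z vs x slope 45 [-0.0436  0.0519]
arm -0.03 84 [0.126 0.32 ]
arm -0.02 73 [0.3266 0.4331]
arm -0.01 111 [0.4164 0.4296]
arm 0.0 46 [0.048  0.4017]
arm 0.01 25 [0.0449 0.047 ]
arm 0.02 11 [0.0441 0.0462]
```

To row units: 0.6 cm is 0.006, 0.3 cm is 0.003.

Call:
{"op": "send_rows", "data": {
  "steps": [
    [0, 0, 0, 0.003, 0],
    [0, 0, 0, 0.006, 0],
    [0, 0, 0, 0.006, 0]
  ]
}}

```text
time: 14.82
ee_pos: [0.4404, 0.276, 0.0229]
tcp_rot: [0.782, 0.623, -0.001, -0.001]
wrist_force: [-5.3, 1.0, 8.1]
finger_gap: -0.0002
gripper_force: 4.2
```

```bash
python3 m.py; python3 - <<'E'
from h import *
c=camera("scene"); a=c["pixels"][165:240,185:285,::-1]; cv2.imwrite("pics/s8.png",cv2.resize(a,(800,600),interpolation=cv2.INTER_CUBIC))
E
```

```text
14.875 [0.4404 0.276  0.0229] 8.905933940005047e-05 [-5.7307  2.0285  8.9467]
pad z 43 [0.043  0.0445 0.0457 0.0467 0.0477]
top face z vs x slope 43 [-0.0472  0.0457]
arm -0.03 86 [0.1212 0.3156]
arm -0.02 72 [0.3186 0.4272]
arm -0.01 118 [0.4068 0.4236]
arm 0.0 38 [0.0464 0.3968]
arm 0.01 21 [0.044  0.0455]
arm 0.02 12 [0.044 0.045]
```

View pics/s8.png

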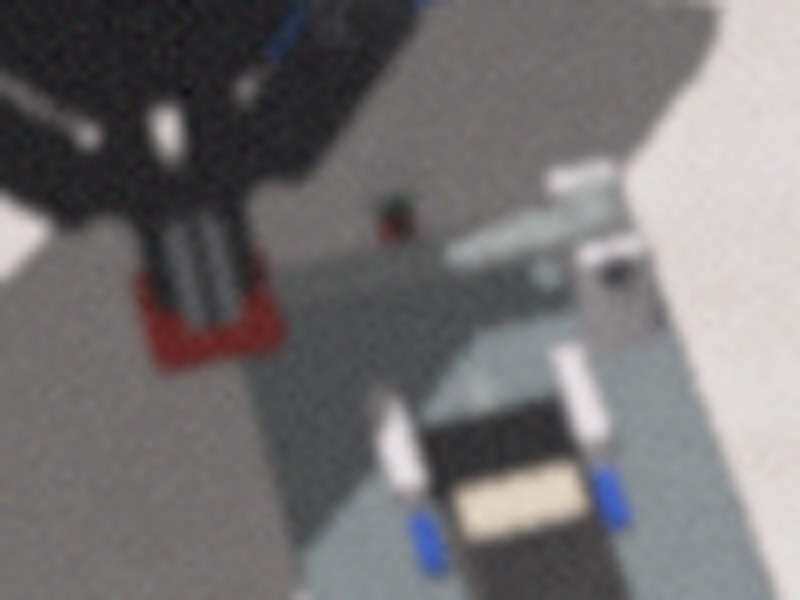

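The lever is level: pad at about 45.5 mm, about 9 N, and the block is up against the battery. I'll hold it there.

Call:
{"op": "send_rows", "data": {
  "steps": [
    [0, 0, 0, 0, 0],
    [0, 0, 0, 0, 0],
    [0, 0, 0, 0, 0],
    [0, 0, 0, 0, 0],
    [0, 0, 0, 0, 0],
    [0, 0, 0, 0, 0],
    [0, 0, 0, 0, 0],
    [0, 0, 0, 0, 0],
    [0, 0, 0, 0, 0],
    [0, 0, 0, 0, 0],
    [0, 0, 0, 0, 0],
    [0, 0, 0, 0, 0]
  ]
}}

```text
time: 16.42
ee_pos: [0.4404, 0.276, 0.023]
tcp_rot: [0.782, 0.623, -0.001, -0.001]
wrist_force: [-7.4, 1.5, 8.9]
finger_gap: 0.0
gripper_force: 4.2
```

Call:
{"op": "send_rows", "data": {
  "steps": [
    [0, 0, 0, 0, 0],
    [0, 0, 0, 0, 0],
    [0, 0, 0, 0, 0],
    [0, 0, 0, 0, 0],
    [0, 0, 0, 0, 0],
    [0, 0, 0, 0, 0],
    [0, 0, 0, 0, 0],
    [0, 0, 0, 0, 0],
    [0, 0, 0, 0, 0],
    [0, 0, 0, 0, 0],
    [0, 0, 0, 0, 0],
    [0, 0, 0, 0, 0]
  ]
}}

```text
time: 17.92
ee_pos: [0.4404, 0.276, 0.023]
tcp_rot: [0.782, 0.623, -0.001, -0.001]
wrist_force: [-5.9, 1.8, 9.1]
finger_gap: -0.0
gripper_force: 4.2
```

```bash
python3 m.py; python3 - <<'E'
from h import *
for n in("scene","top"):
    c=camera(n)
    for r in masks_of("battery",n)[:1]:
        P=pts(c,r["mask"]);print(n,r["p"],np.median(P,0),cv2.minAreaRect((P[:,:2]*1000).astype(np.float32)))
E
```

```text
17.975 [0.4404 0.276  0.023 ] 0.00010823353000117597 [-6.019   2.2335  7.7896]
pad z 47 [0.0445 0.0456 0.0466 0.0476 0.0481]
top face z vs x slope 47 [-0.0056  0.0466]
arm -0.03 81 [0.1204 0.3169]
arm -0.02 76 [0.3213 0.4277]
arm -0.01 116 [0.4103 0.4241]
arm 0.0 43 [0.0456 0.3985]
arm 0.01 25 [0.0441 0.0461]
arm 0.02 11 [0.0434 0.0456]
scene 0.89 [0.4753038  0.16217448 0.0182292 ] ((475.8758239746094, 163.59194946289062), (95.58908081054688, 38.79397964477539), 74.87803649902344)
top 0.57 [0.47750033 0.16236656 0.0178858 ] ((477.2341003417969, 164.06736755371094), (87.3288345336914, 37.76299285888672), 77.60588073730469)
```

The lever is level and steady, and the battery is seated near the nest's centre, so I'm handing in.

```bash
python3 -c "
from cell import *
print(close_job())"
```

```text
the job is handed in; nothing more can be done
None
```

I handed the job in after about 18 s of the 45 s allowed; the hand-in returned no verdict. The battery lies flat in the nest, light end to the contact block, and the fingers held the lever level for about 3 s at 8–9 N and were still holding it.

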